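# Hold a doubled glass roundel under the bonding press

## Robot

A 6-joint arm with a two-finger parallel gripper is mounted at the origin on the work surface. World frame = base frame: x ahead of the robot, y to its left, z up, the work surface at z = 0. Lengths are in m, angles in rad, forces in N, time in s.
With the tool pointing down it reaches from about 0.35 to 0.975 m from the base axis. Payload 7.1 kg.
Tool frame: the origin (TCP) lies at the centre of the arm's flange, where the gripper is bolted on; the fingertips stand 182 mm ahead of it and the grasp point (between the pads) lies 163 mm ahead of it; y points along the fingers, z is the direction in which the jaws open and shut, and the axes are right-handed (so a half turn about y gives the same grasp; the last joint's range is limited). The gripper opens to 88 mm and grips with 3 to 60 N. Pads are 20 mm wide; open, the fingers measure 115 mm over their backs; the gripper's body (75 mm by 178 mm) begins 61 mm behind the grasp point.
Start: joints at [1.287, 0.423, 1.63, -0, 1.089, -0.019], TCP at [0.164, 0.603, 0.405] pointing down, gripper open.
Joint ranges: [-3, 3], [-0.9, 2.11], [0.09, 2.58], [-1.31, 4.45], [0.11, 2.69], [-2.54, 2.54]. Speed limits (rad/s): [2.39, 2.39, 3.01, 3.14, 3.14, 3.14].

## Interface

Orientations are given as a 3x3 rotation matrix whose columns are the frame's x, y, z axes.
In Python, from cell import * gives the robot as it stands. Calls block until the motion is done:
- move_pose(position, orientation): joint-space move of the TCP to a pose.
- line_to(position, rot=None, feed=0.15): straight line of the TCP; rot=None keeps the orientation; feed is the mean speed in m/s.
- move_j(angles): joint-space move.
- set_gripper(opening, effort=None): opening from 0.0 (shut) to 1.0 (fully open); effort is the grip in N (None keeps the last); returns when the fingers have stopped.
- pause(seconds).
- ik(position, orientation): joint angles nearest the present ones, or None.
- observe(): the state.
- grab_frame(name): name is "side" or "top" or "wrist"; returns (picture, depth): 420x560x3 uint8, red, green, blue; 420x560 float32, m along the optical axis (not along the pixel's ray), 0 where there is no reading.
- camera_model(name): a dict with "camera_matrix" (3x3 intrinsics, pixels), "extrinsics" (4x4, takes a point from camera to world coordinates); the wrist camera has in their place "tool_from_camera" (4x4, takes a point from camera to tool coordinates, whose origin is the TCP and whose axes are the tool frame's). Camera axes: x right, y down, z forward; pixel columns grow to the right and rows downward; lengths in m; the calibration is good to about 2 mm. A picture is of the moment at which its call begins: read the wrist's pose just before it. camera_model takes no time and is no camera call.
A pose or a line that the arm cannot do raises MotionError and nothing moves.
- job_done(): hands the job in, once; it reports no verdict.
The state is a dict: "t": time; "q": joint angles; "qd": joint speeds; "joint_efforts": joint torques, N m; "tcp_pos": TCP position; "tool_rot": TCP orientation; "ft_force": force on the tool from outside, world axes, zero at the start; "ft_torque": the same for the moment, N m; "opening": opening from 0.0 (shut) to 1.0 (fully open).
Only numpy, scipy, OpenCV 4.12 (cv2) and the standard library are available. Lean on these libraries where they do the work, as an engineer would, in place of code of your own. Each camera call takes 0.05 s, during which the arm holds its last target.

## Task

Lay the larger of the two red flashed glass circles flat in the round recess of the hand-lever bonding press, on top of the clear backing glass, and let go of it. Then bring the press's sprung lever down by its handle until the lever is level and the sprung foot on the glass is pushed about half-way into its sleeve (about 7 mm), never right to its stop, and keep holding it there: finish with the lever still held down. Leave the other glass and tools on the table where they are.

Things in the scene. Friction and masses are not known exactly. Their poses are not given: they have to be found in the camera images.
- circle: the larger red flashed glass circle: a flat disc 60 mm in diameter and 8 mm thick, 40 to 80 g, lying flat on a round cork pad 44 mm in diameter and 10 mm high, so 8 mm of its edge overhangs all round. Origin: centre of its underside; z up. It can be pinched across its diameter from above.
- press: hand-lever bonding press, fixed to the table. Origin: on the table under the centre of its recess; x points from the recess to the lever's pivot (the handle comes down on the -x side), y along the hinge, z up. Dark base plate 220 x 140 x 12 mm, x = -65 to 155 mm; on it, centred on the origin, an aluminium block 96 x 96 mm, top 33 mm above the table, with the round recess.
- nest (a point): centre of the recess floor, which is the upper face of the clear backing glass, 30 mm above the table; same axes as the press. The recess is round, 66 mm in diameter and 3 mm deep, so a seated circle stands 5 mm proud of its rim.
- pivot (a point): middle of the lever's hinge axis, at press x = 115 mm, 78 mm above the table; axes of the press. Two cheeks carry it. The lever is a steel yoke: two side bars 8 mm wide, 16 mm deep, 112 mm apart between centres, joined 115 mm from the pivot by a crossbar with the foot's sleeve and 215 mm from the pivot by the handle.
- handle (a point): centre of the handle: a black cylindrical grip 22 mm thick, 102 mm long, parallel to the hinge, between the yoke's ends. It revolves freely on its pin, so the hand need not turn as the lever swings. Lever up: at press x = 152 mm, 290 mm above the table, nothing over it; lever level: x = -100 mm, 78 mm above the table. The point's axes turn with the lever.
- lever (a joint): swing of the lever in rad: 0 = up at rest (leaning back 10 degrees past vertical), growing as the handle comes over towards the -x side of the press and down; 1.745 = level; end stop 1.82. A spring returns it to 0 when let go; level on the seated circle it takes about 6 to 10 N downward at the handle.
- spindle (a joint): how far the sprung foot is pushed into its sleeve, in m: 0 = out, 0.014 = at its stop. Spring 1.2 N per mm plus 1.2 N preload. With the circle seated the foot first touches it at about 1.68 rad of lever and is in by 7 mm (about 10 N on the glass) when the lever is level; 1 mm of foot is about 1.9 mm of height at the handle.
- foot: black domed rubber foot under the sprung spindle, 32 mm in diameter, 12.5 mm high. Origin: middle of its underside, 47 mm below the yoke's mid-plane when out. Lever up: it sticks out towards the recess, its tip at press x = 89 mm, about 200 mm above the table, so the space over the recess is clear up to there.
- small_circle: the smaller red glass circle, 42 mm in diameter, 8 mm thick, on an equal cork pad; not wanted. Origin: centre of its underside.
- glass_square: a red glass square 56 x 56 x 8 mm on an equal cork pad; not wanted. Origin: centre of its underside.
- lead_block: bystander: pewter-grey lead block 85 x 55 x 32 mm. Origin: centre of its underside.
- circle_cutter: bystander: steel circle cutter, 165 mm bar on a rubber suction base 68 mm in diameter, 50 mm high. Origin: centre of the base's underside; bar along its x.
- iron_stand: bystander: brass coil soldering iron stand with its iron, base 165 x 85 mm, about 175 mm high at the iron's handle. Origin: centre of the base's underside; the iron's handle rises towards its x.
- flux_jar: bystander: jar 54 mm in diameter, 65 mm high. Origin: centre of its underside.
- pencil_cutter: bystander: pencil-shaped brass glass cutter 150 mm long, 13 mm thick, lying along its x. Origin: under its middle.
- grozing_pliers: bystander: pliers 160 mm long, 11 mm thick, lying along their x. Origin: under their middle.

How it is judged:
By the outcome, as a careful person would: the job done as asked, in the order asked, and still so for the second after the job is handed in, while the arm keeps its last pose, push and grip.
It also fails if it takes over 72 s, if anything falls off the work surface, if the arm or the gripper's body presses on something with over 40 N, if the wrist force passes 120 N, or if a joint passes its speed limit or range.

## Working session

There is one attempt and no reset: what is moved stays moved. The work goes in short steps, each a Python script; the robot and the scene stay as the last script left them, time stands still between calls to the robot, and variables do not carry over. Pictures are saved under pics/ and viewed, and the job is handed in when it is done.

```bash
ls; mkdir -p pics; python3 - <<'E'
from cell import *
import cv2,numpy as np
o=observe();print(o['t'],o['tcp_pos'],o['tool_rot'],o['ft_force'])
for n in ["side","top","wrist"]:
    p,d=grab_frame(n);cv2.imwrite(f"pics/{n}0.png",p[:,:,::-1]);np.savez(f"pics/{n}0.npz",p=p,d=d)
    print(n,camera_model(n),(d>0).mean())
E
```

```text
pics
0.0 [0.16346957 0.60296362 0.40392457] [[ 9.65148543e-01 -4.02454174e-04  2.61702364e-01]
 [-2.61702673e-01 -1.43888557e-03  9.65147471e-01]
 [-1.18678734e-05 -9.99998884e-01 -1.49406165e-03]] [0.63265655 0.59114462 0.01093337]
side {'camera_matrix': array([[409.28546821,   0.        , 279.43483381],
       [  0.        , 409.28546821, 203.34750056],
       [  0.        ,   0.        ,   1.        ]]), 'extrinsics': array([[ 0.84489108, -0.39633643,  0.35927216,  0.19330327],
       [-0.53493199, -0.6292515 ,  0.56381762, -0.49791547],
       [ 0.00261108, -0.66855065, -0.74366202,  0.9041557 ],
       [ 0.        ,  0.        ,  0.        ,  1.        ]])} 0.9962117346938776
top {'camera_matrix': array([[407.93085442,   0.        , 288.54097024],
       [  0.        , 407.93085442, 213.11210969],
       [  0.        ,   0.        ,   1.        ]]), 'extrinsics': array([[-0.0217263 , -0.98553882,  0.16805119,  0.38549513],
       [-0.9997393 ,  0.02259724,  0.00327176,  0.05095237],
       [-0.00702194, -0.16793629, -0.98577284,  1.13835885],
       [ 0.        ,  0.        ,  0.        ,  1.        ]])} 0.9960119047619047
wrist {'camera_matrix': array([[294.63601688,   0.        , 278.93608011],
       [  0.        , 294.63601688, 207.69757821],
       [  0.        ,   0.        ,   1.        ]]), 'tool_from_camera': array([[ 5.20241314e-04,  9.63028474e-01,  2.69399123e-01,
        -7.37220913e-02],
       [ 4.18788236e-04, -2.69399345e-01,  9.63028461e-01,
         1.92678165e-02],
       [ 9.99999777e-01, -3.88186008e-04, -5.43457665e-04,
         4.33453881e-04],
       [ 0.00000000e+00,  0.00000000e+00,  0.00000000e+00,
         1.00000000e+00]])} 0.9960841836734694
```

View pics/side0.png

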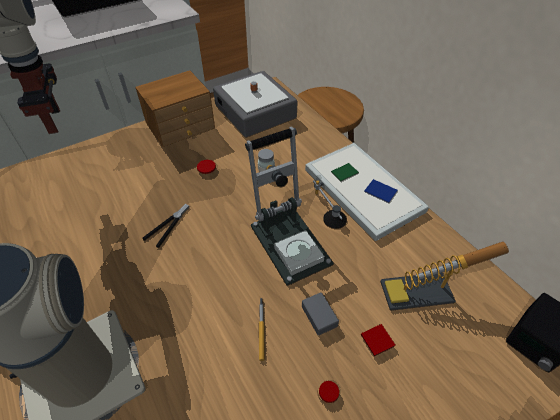

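View pics/top0.png

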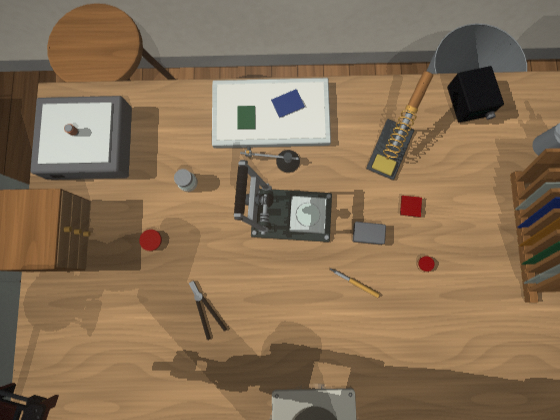

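View pics/wrist0.png

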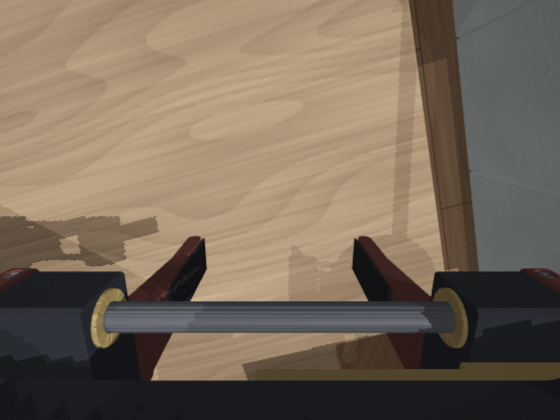

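Top view: large circle at about px (151,240) and small one at (426,264). The press recess is at about (308,212), with its lever up on the left, towards +y. Now I'll measure.

```bash
cat > h.py <<'E'
import numpy as np,cv2
from cell import camera_model
def load(n,i=0):
    z=np.load(f"pics/{n}{i}.npz");return z['p'],z['d']
def KE(n,o=None):
    m=camera_model(n);K=m['camera_matrix']
    if n!='wrist': return K,m['extrinsics']
    T=np.eye(4);T[:3,:3]=o['tool_rot'];T[:3,3]=o['tcp_pos'];return K,T@m['tool_from_camera']
def ray(K,E,uv):
    d=np.linalg.inv(K)@[uv[0],uv[1],1];return E[:3,3],E[:3,:3]@d
def onplane(K,E,uv,z):
    o,d=ray(K,E,uv);return o+d*(z-o[2])/d[2]
def tri(rs):
    A=np.zeros((3,3));b=np.zeros(3)
    for o,d in rs:
        d=d/np.linalg.norm(d);P=np.eye(3)-np.outer(d,d);A+=P;b+=P@o
    x=np.linalg.solve(A,b);r=[np.linalg.norm((np.eye(3)-np.outer(d,d)/(d@d))@(x-o)) for o,d in rs]
    return x,r
def cloud(K,E,d):
    v,u=np.mgrid[:d.shape[0],:d.shape[1]]
    P=np.stack([(u-K[0,2])*d/K[0,0],(v-K[1,2])*d/K[1,1],d],-1)
    return P@E[:3,:3].T+E[:3,3]
def red(p):
    h=cv2.cvtColor(p,cv2.COLOR_RGB2HSV);return (((h[...,0]<6)|(h[...,0]>172))&(h[...,1]>200)&(h[...,2]>90)).astype(np.uint8)
E
python3 - <<'E'
from h import *
for n in ['top','side']:
    p,d=load(n);K,E=KE(n);C=cloud(K,E,d);m=red(p)
    k,l,s,c=cv2.connectedComponentsWithStats(m)
    for i in range(1,k):
        if s[i,4]<80: continue
        P=C[l==i];z=np.median(P[:,2]);T=P[abs(P[:,2]-z)<.004]
        print(n,c[i].round(1),s[i],'z',z.round(4),'mean',T.mean(0).round(4),'ext',np.ptp(T,axis=0).round(3))
# depth crops
p,d=load('top');cv2.imwrite('pics/c1.png',cv2.resize(p[150:260,220:350],None,fx=6,fy=5.4,interpolation=cv2.INTER_CUBIC)[:,:,::-1])
p,d=load('side');cv2.imwrite('pics/c2.png',cv2.resize(p[120:290,235:345],None,fx=3.5,fy=3.5,interpolation=cv2.INTER_CUBIC)[:,:,::-1])
for n in ['top','side']:
    p,d=load(n);K,E=KE(n);C=cloud(K,E,d)
    m=(abs(C[...,2]-.033)<.004)&(abs(C[...,1])<.3)&(C[...,0]>.35)&(C[...,0]<.7)
    hsv=cv2.cvtColor(p,cv2.COLOR_RGB2HSV);m&=(hsv[...,1]<60)&(hsv[...,2]>110)
    m=m.astype(np.uint8);k,l,s,c=cv2.connectedComponentsWithStats(m)
    i=1+s[1:,4].argmax();m=(l==i).astype(np.uint8)
    ct=cv2.findContours(m,cv2.RETR_EXTERNAL,cv2.CHAIN_APPROX_NONE)[0][0][:,0]
    W=np.array([onplane(K,E,u,.033)[:2] for u in ct]);r=cv2.minAreaRect((W*1000).astype(np.float32));print(n,s[i],r)
    P=C[m>0];print(np.median(P,axis=0),P.mean(0))
E
```

```text
top [410.8 205.8] [401 196  21  21 375] z 0.0194 mean [ 0.589  -0.2863  0.0194] ext [0.058 0.059 0.008]
top [148.8 239.5] [140 230  20  20 184] z 0.0192 mean [0.5112 0.4413 0.0192] ext [0.053 0.052 0.008]
top [426.1 263.4] [419 257  15  14 171] z 0.0191 mean [ 0.4292 -0.3162  0.0192] ext [0.035 0.04  0.008]
side [205.6 165.5] [197 160  18  12 176] z 0.016 mean [0.5102 0.4369 0.016 ] ext [0.055 0.056 0.008]
side [377.8 339.1] [362 324  33  31 567] z 0.0168 mean [ 0.5897 -0.2892  0.0168] ext [0.061 0.059 0.008]
side [328.7 390.8] [319 381  20  21 322] z 0.0167 mean [ 0.4297 -0.3193  0.0166] ext [0.04  0.04  0.008]
top [ 290  197   36   36 1061] ((569.9920043945312, 2.3434295654296875), (95.8512954711914, 94.9024887084961), 85.19059753417969)
[0.56889863 0.00260392 0.03328281] [0.56945808 0.00243943 0.03312914]
side [275 231  49  31 507] ((570.231689453125, -0.8165817260742188), (96.08367919921875, 94.64063262939453), 85.11417388916016)
[0.58433115 0.01626453 0.03118868] [0.57841646 0.00983763 0.03142385]
```

```bash
ls pics
```

```text
c1.png
c2.png
side0.npz
side0.png
top0.npz
top0.png
wrist0.npz
wrist0.png
```

View pics/c1.png

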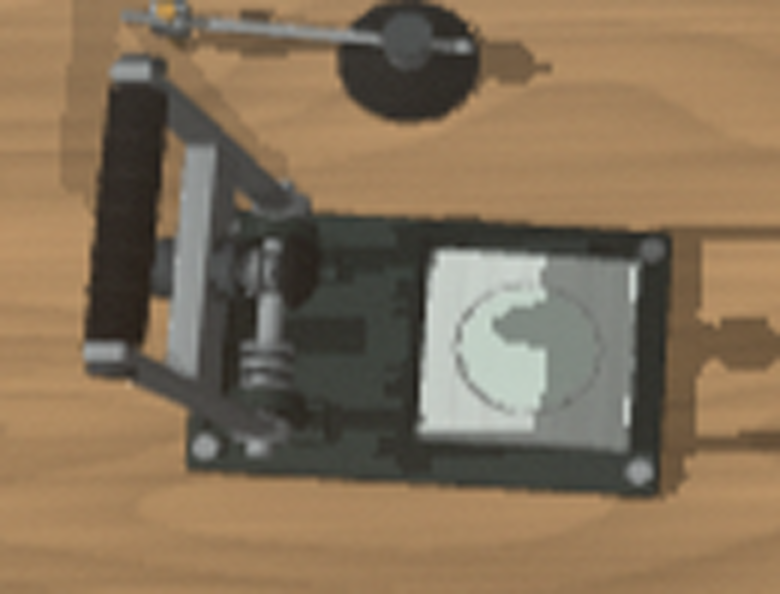

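View pics/c2.png

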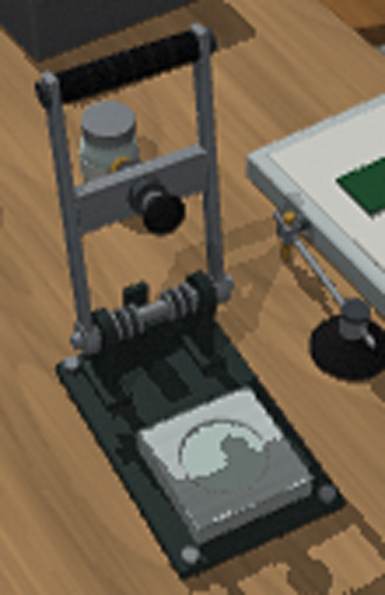

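```bash
cat >> h.py <<'E'
def Rdown(z):  # tool z dir (horizontal world), y down
    z=np.array([z[0],z[1],0.]);z/=np.linalg.norm(z);y=np.array([0,0,-1.]);return np.stack([np.cross(y,z),y,z],1)
th=np.deg2rad(85.1);PX=np.array([np.cos(th),np.sin(th),0]);PY=np.array([-PX[1],PX[0],0])
E
python3 - <<'E'
from h import *
from cell import *
m=[((148.8,239.5),(205.6,165.5))]
# centroid triangulation circle
a,b=m[0];print(tri([ray(*KE('top'),a),ray(*KE('side'),b)]))
C=np.array([.5107,.439,0]);N=np.array([.570,.001,0])
for s,z in [('+PY',PY),('-PY',-PY),('+PX',PX),('-PX',-PX)]:
    R=Rdown(z)
    for n,p in [('circ',C+[0,0,.18]),('circhi',C+[0,0,.4]),('nest',N+[0,0,.21]),('nesthi',N+[0,0,.45]),('hup',N+PX*.152+[0,0,.453]),('hlev',N-PX*.1+[0,0,.241])]:
        q=ik(p,R);print(s,n,None if q is None else np.round(q,2))
E
```

```text
(array([0.51274388, 0.44547831, 0.00837204]), [np.float64(0.0002638774947914045), np.float64(0.00026387749479145123)])
+PY circ [ 0.69  0.78  1.6  -0.    0.76 -2.36]
+PY circhi [ 0.69  0.5   1.52 -0.    1.12 -2.36]
+PY nest None
+PY nesthi None
+PY hup None
+PY hlev None
-PY circ [ 0.69  0.78  1.6  -0.    0.76  0.78]
-PY circhi [ 0.69  0.5   1.52 -0.    1.12  0.78]
-PY nest [-0.02  0.63  1.85 -0.    0.66  0.07]
-PY nesthi [-0.02  0.29  1.71 -0.    1.14  0.07]
-PY hup [ 0.24  0.34  1.64 -0.    1.16  0.32]
-PY hlev [-0.19  0.58  1.84 -0.    0.72 -0.11]
+PX circ [ 0.69  0.78  1.6  -0.    0.76 -0.79]
+PX circhi [ 0.69  0.5   1.52 -0.    1.12 -0.79]
+PX nest [-0.02  0.63  1.85 -0.    0.66 -1.5 ]
+PX nesthi [-0.02  0.29  1.71 -0.    1.14 -1.5 ]
+PX hup [ 0.24  0.34  1.64 -0.    1.16 -1.25]
+PX hlev [-0.19  0.58  1.84 -0.    0.72 -1.68]
-PX circ [ 0.69  0.78  1.6  -0.    0.76  2.35]
-PX circhi [ 0.69  0.5   1.52 -0.    1.12  2.35]
-PX nest [-0.02  0.63  1.85 -0.    0.66  1.64]
-PX nesthi [-0.02  0.29  1.71  0.    1.14  1.64]
-PX hup [0.24 0.34 1.64 0.   1.16 1.89]
-PX hlev [-0.19  0.58  1.84 -0.    0.72  1.46]
```

```bash
cat >> h.py <<'E'
RG=Rdown(PX+PY)
E
python3 - <<'E'
from h import *
from cell import *
C=np.array([.5115,.441,0])
for i,z in [(1,.37),(2,.30)]:
    if i==1: move_pose(C+[0,0,z],RG)
    else: line_to(C+[0.03,0,z],feed=.25)
    o=observe();p,d=grab_frame('wrist');np.savez(f'pics/wrist{i}.npz',p=p,d=d);cv2.imwrite(f'pics/wrist{i}.png',p[:,:,::-1])
    import json;json.dump({k:np.array(o[k]).tolist() for k in('tool_rot','tcp_pos')},open(f'pics/o{i}.json','w'))
    print(o['t'],o['tcp_pos'],o['tool_rot'][2],o['ft_force'])
    K,E=KE('wrist',o);m=red(p);ct=max(cv2.findContours(m,cv2.RETR_EXTERNAL,cv2.CHAIN_APPROX_NONE)[0],key=cv2.contourArea)
    e=cv2.fitEllipse(ct);Q=cloud(K,E,d)[m>0];print(e,cv2.contourArea(ct),Q.mean(0),np.percentile(Q[:,2],[5,50,95]))
E
```

```text
1.5833 [0.51101462 0.44145058 0.37004367] [-3.09617891e-05 -9.99999980e-01  1.98864012e-04] [-0.14122414 -0.14823197 -0.77522748]Traceback (most recent call last):
  File "<stdin>", line 10, in <module>
ValueError: max() iterable argument is empty
```

View pics/wrist1.png

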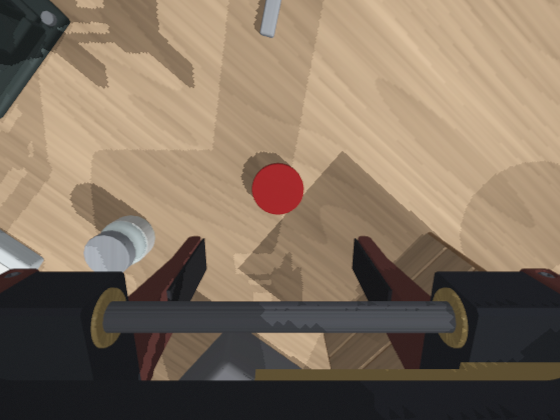

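The circle shows at px (278,188), less saturated than in the other views. I'll loosen the mask.

```bash
cat >> h.py <<'E'
import json
def redw(p):
    h=cv2.cvtColor(p,cv2.COLOR_RGB2HSV);m=(((h[...,0]<8)|(h[...,0]>170))&(h[...,1]>160)&(h[...,2]>120)).astype(np.uint8)
    ct=max(cv2.findContours(m,cv2.RETR_EXTERNAL,cv2.CHAIN_APPROX_NONE)[0],key=cv2.contourArea);f=np.zeros_like(m);cv2.drawContours(f,[ct],-1,1,-1);return f,ct
def snap(i):
    from cell import observe,grab_frame
    o=observe();p,d=grab_frame('wrist');np.savez(f'pics/wrist{i}.npz',p=p,d=d);cv2.imwrite(f'pics/wrist{i}.png',p[:,:,::-1])
    json.dump({k:np.array(o[k]).tolist() for k in('tool_rot','tcp_pos')},open(f'pics/o{i}.json','w'));return o,p,d
def lo(i): return {k:np.array(v) for k,v in json.load(open(f'pics/o{i}.json')).items()}
E
python3 - <<'E'
from h import *
from cell import *
C=np.array([.5115,.441,0])
line_to(C+[0.03,0,.30],feed=.25);o,_,_=snap(2);print(o['t'],o['tcp_pos'])
# on to the press
N=np.array([.570,.001,0])
rs=[]
for i in (1,2):
    o=lo(i) if i==2 else dict(tcp_pos=np.array([0.51101462,0.44145058,0.37004367]),tool_rot=RG)
    p,d=load('wrist',i);K,E=KE('wrist',o);m,ct=redw(p)
    e=cv2.fitEllipse(ct);Q=cloud(K,E,d)[m>0];print(e,cv2.contourArea(ct),Q.mean(0),np.percentile(Q[:,2],[5,50,95]))
    W=np.array([onplane(K,E,u,.018)[:2] for u in ct[:,0]]);print('plane.018',cv2.minEnclosingCircle((W*1000).astype(np.float32)), cv2.fitEllipse((W*1000).astype(np.float32)))
    rs.append(ray(K,E,e[0]))
print(tri(rs))
E
```

```text
2.0917 [0.54101985 0.4413989  0.29968261]
((277.3647766113281, 188.6144561767578), (49.51145935058594, 50.15143585205078), 94.59901428222656) 1948.0 [0.5095608  0.43812771 0.01926186] [0.01744283 0.01865315 0.01981114]
plane.018 ((510.08184814453125, 438.5466613769531), 29.699949264526367) ((510.1353454589844, 438.573974609375), (57.78175735473633, 58.19350051879883), 134.3745880126953)
((298.46844482421875, 180.13560485839844), (63.90271759033203, 64.79816436767578), 58.95445251464844) 3249.5 [0.50945505 0.43804746 0.01960441] [0.01745389 0.01861154 0.01976833]
plane.018 ((510.0075378417969, 438.7559509277344), 29.721086502075195) ((510.0965881347656, 438.7220153808594), (58.139774322509766, 58.60519790649414), 154.0413055419922)
(array([0.50925051, 0.43783012, 0.02016201]), [np.float64(3.0894224360905206e-05), np.float64(3.0894224360875e-05)])
```

View pics/wrist2.png

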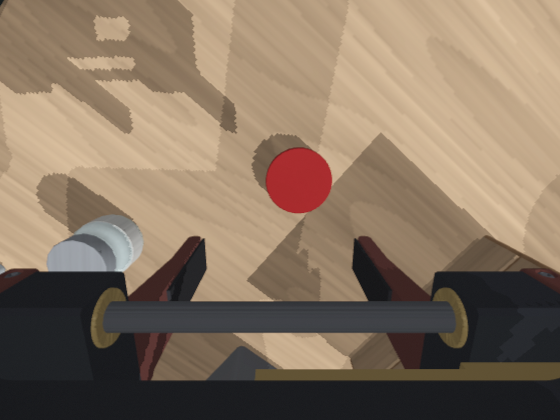

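Circle measured at (0.510, 0.4386), top about 18.5 mm up, and about 59 mm across, so it is the right one. Picking it now.

```bash
python3 - <<'E'
from h import *
from cell import *
C=np.array([.5101,.4386,0])
line_to(C+[0,0,.25],rot=RG,feed=.3)
line_to(C+[0,0,.1955],feed=.12)
o=observe();print(o['t'],o['tcp_pos'],o['ft_force'],o['opening'])
set_gripper(0.0,effort=25)
o=observe();print(o['t'],o['tcp_pos'],o['ft_force'],o['opening'],o['opening']*88)
line_to(C+[0,0,.30],feed=.15)
o,p,d=snap(3);print(o['t'],o['tcp_pos'],o['ft_force'],o['opening'])
K,E=KE('wrist',o);m,ct=redw(p);e=cv2.fitEllipse(ct);Q=cloud(K,E,d)[m>0];print(e,Q.mean(0),o['tcp_pos'][2]-Q.mean(0)[2])
E
```

```text
3.0917 [0.51061933 0.43877569 0.19591052] [0.30427467 0.92650914 0.78204283] 1.0011849187497208
3.6667 [0.51020921 0.43871568 0.19595876] [-0.19691248 -0.1721386   3.17535547] 0.668917054371915 58.86470078472851
4.5167 [0.5097534  0.43830159 0.29916754] [ 0.23857266  0.52175051 -1.79722576] 0.6695061915196641
((279.2491149902344, 253.00363159179688), (92.7137680053711, 100.45578002929688), 88.12409973144531) [0.50806452 0.43742395 0.12221564] 0.17695190019343734
```

View pics/wrist3.png

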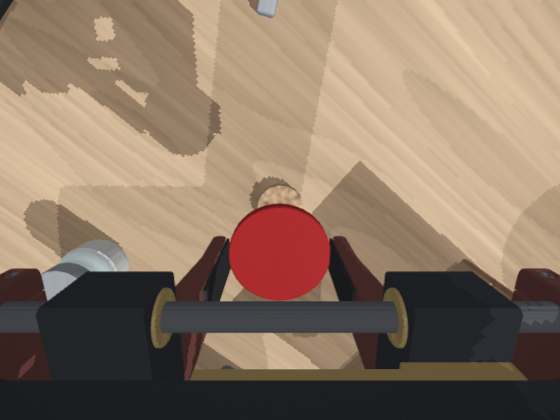

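Disc held level at the right height; the picture shows it centred between the pads at (279,253). Next I lift it above the handle, cross to the press and measure the recess from two wrist positions.

```bash
python3 - <<'E'
from h import *
from cell import *
p,d=load('wrist',3);K,E=KE('wrist',lo(3));m,ct=redw(p);Q=cloud(K,E,d)[cv2.erode(m,np.ones((7,7)))>0]
c=Q.mean(0);u,s,v=np.linalg.svd(Q-c,full_matrices=False);print('normal',v[2])
N=np.array([.570,.001,0]);X=RG[:,0];Z=RG[:,2]
line_to(np.array([.5101,.4386,.50]),feed=.35)
for i,off in [(4,X*.06+[0,0,.46]),(5,X*.055-Z*.06+[0,0,.41])]:
    line_to(N+off,feed=.35 if i==4 else .25);pause(.1);o,p,d=snap(i);print(o['t'],o['tcp_pos'],o['opening'])
E
```

```text
normal [0.23778206 0.20503543 0.9494315 ]
6.725 [0.61564128 0.04103356 0.46021703] 0.6700427089764569
7.3417 [ 0.6505503  -0.00846917  0.41102367] 0.6699437313752026
```

View pics/wrist4.png

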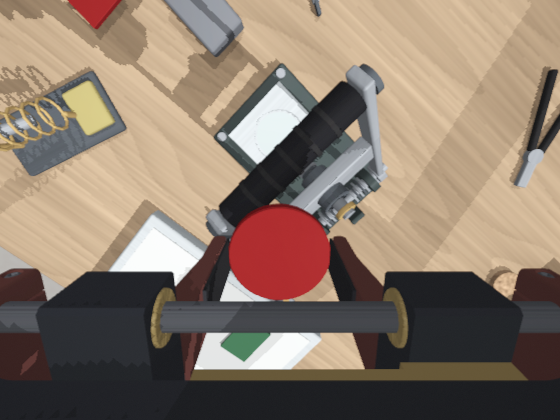

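View pics/wrist5.png

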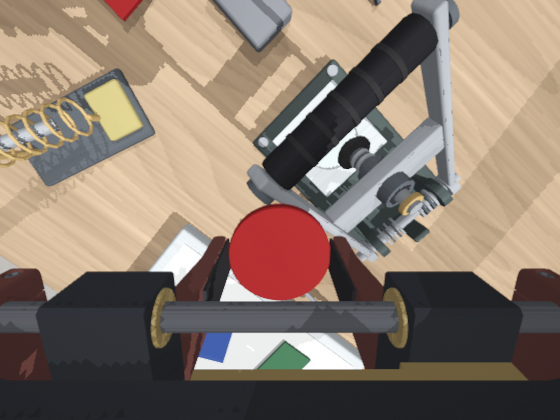

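The picture shows the handle right over the recess at (290,150). The lever isn't at rest, so I crossed too low and caught the handle. Checking before any move.

```bash
python3 - <<'E'
from h import *
from cell import *
o=observe();print(o['t'],o['ft_force'],o['ft_torque'],o['opening'])
for n in ["side","top"]:
    p,d=grab_frame(n);cv2.imwrite(f"pics/{n}1.png",p[:,:,::-1]);np.savez(f"pics/{n}1.npz",p=p,d=d)
for i in (3,4,5):
    p,d=load('wrist',i);K,E=KE('wrist',lo(i));m,ct=redw(p);k=(cv2.erode(m,np.ones((9,9)))>0)&(d>0);Q=cloud(K,E,d)[k]
    A=np.c_[Q[:,:2]-Q[:,:2].mean(0),np.ones(len(Q))];w=np.ones(len(Q),bool)
    for _ in range(4):
        s=np.linalg.lstsq(A[w],Q[w,2],rcond=None)[0];r=abs(A@s-Q[:,2]);w=r<max(.001,2*np.median(r))
    print(i,'slope',s,w.mean(),cv2.fitEllipse(ct), lo(i)['tcp_pos'][2]-s[2],lo(i)['tcp_pos'][:2]-Q[:,:2].mean(0))
p,_=load('side',1);cv2.imwrite('pics/side1c.png',cv2.resize(p[60:290,180:400],None,fx=2.6,fy=2.6)[:,:,::-1])
E
```

```text
7.3917 [0.00692936 1.9413425  0.74256031] [ 0.18692443 -0.0685183  -0.02242994] 0.6682874091764033
3 slope [-0.00256517 -0.00276762  0.12182377] 0.9134825786904561 ((279.2491149902344, 253.00363159179688), (92.7137680053711, 100.45578002929688), 88.12409973144531) 0.17734376763587711 [0.0016196  0.00082943]
4 slope [-0.01964485 -0.01665734  0.28294842] 0.916481259626904 ((279.2205505371094, 252.74278259277344), (91.65105438232422, 100.40998840332031), 87.81484985351562) 0.17726860145060547 [0.00154226 0.00079416]
5 slope [-0.00657501 -0.00528956  0.23369476] 0.9224137931034483 ((279.2225036621094, 252.72323608398438), (92.43132019042969, 100.45326232910156), 89.5446548461914) 0.17732891077965923 [0.0014381  0.00072371]
```

View pics/side1c.png

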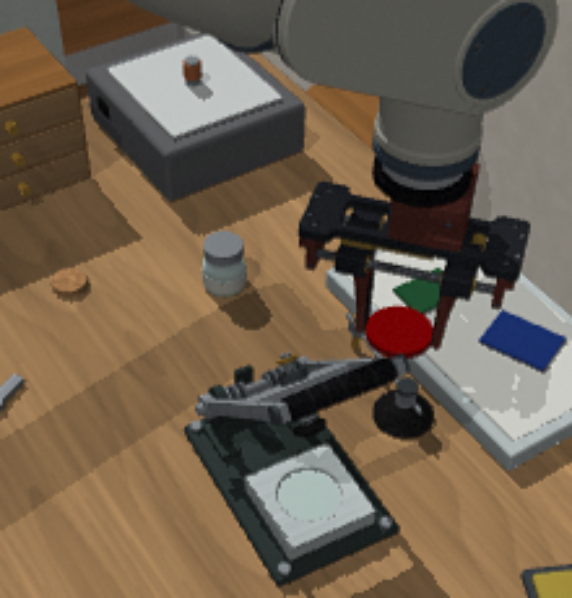

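View pics/top1.png

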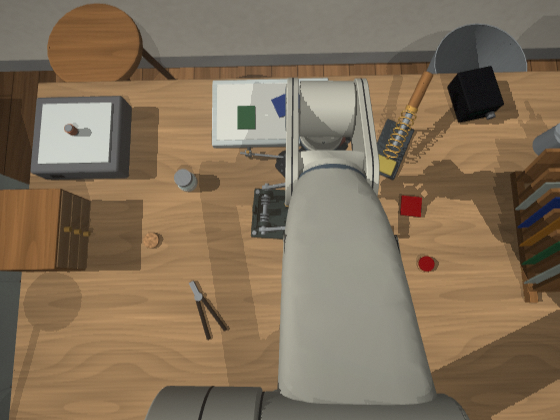

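The gripper caught the lever from behind and swung it forward at about 2 N. The disc is unmoved in the hand and level. I'll retrace the path so the lever eases back to rest, then cross well above it.

```bash
python3 - <<'E'
from h import *
from cell import *
N=np.array([.570,.001,0]);X=RG[:,0];Z=RG[:,2]
def s():
    o=observe();print(round(o['t'],2),o['tcp_pos'].round(4),o['ft_force'].round(2),round(o['opening'],4))
line_to(N+X*.06+[0,0,.46],feed=.25);s()
line_to([.568,.23,.485],feed=.2);s()
line_to([.568,.25,.57],feed=.3);s()
p,d=grab_frame('side');cv2.imwrite('pics/side2.png',cv2.resize(p[60:290,180:400],None,fx=2.6,fy=2.6)[:,:,::-1])
E
```

```text
7.96 [0.6155 0.0402 0.4615] [-2.49 -2.31  6.07] 0.6718
9.1 [0.5684 0.229  0.4844] [ 0.23 -0.16 -0.69] 0.6714
9.54 [0.5682 0.2492 0.5709] [-0.62 -0.31 -0.96] 0.6744
```

View pics/side2.png

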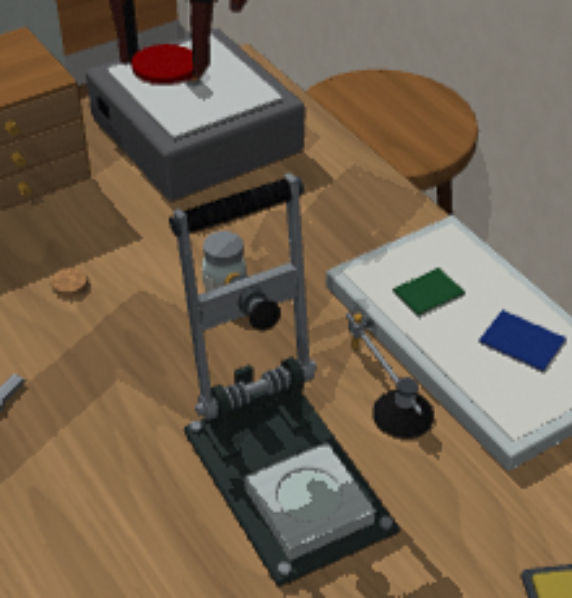

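The lever is back at rest and upright, and the disc is still held. Now crossing high.

```bash
python3 - <<'E'
from h import *
from cell import *
N=np.array([.570,.001,0]);X=RG[:,0];Z=RG[:,2]
line_to(N+X*.05-Z*.03+[0,0,.565],feed=.35)
for i,off in [(6,X*.05-Z*.03+[0,0,.44]),(7,X*.03-Z*.09+[0,0,.36])]:
    line_to(N+off,feed=.3);pause(.15);o,p,d=snap(i);print(o['t'],o['tcp_pos'],o['opening'],o['ft_force'])
E
```

```text
11.1667 [0.62829811 0.01084102 0.44282914] 0.6712271432873861 [-0.11691488  0.53830898 -0.83208104]
11.8583 [ 0.65132804 -0.0476509   0.36231803] 0.664445158769926 [ 0.67678138  0.15940025 -1.42479784]
```

View pics/wrist6.png

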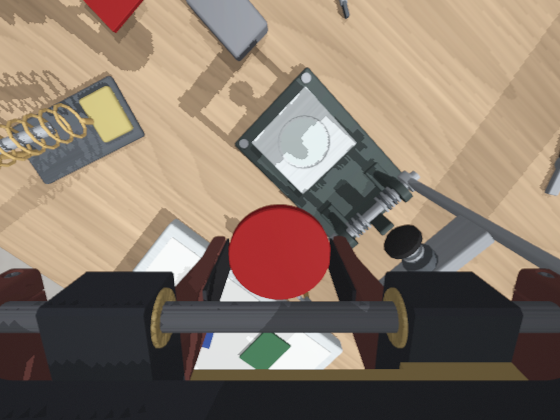

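View pics/wrist7.png

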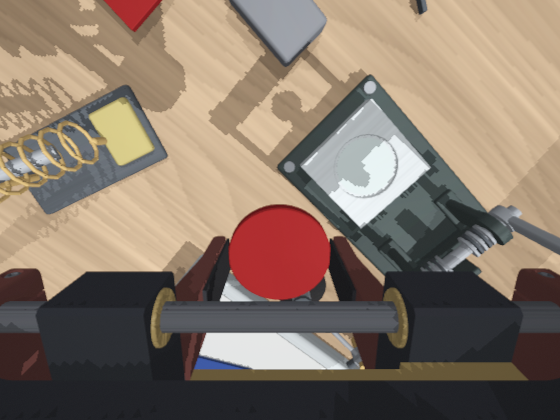

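```bash
python3 - <<'E'
from h import *
A={}
for i in (6,7):
    o=lo(i);p,d=load('wrist',i);K,E=KE('wrist',o);C=cloud(K,E,d)
    m=(abs(C[...,2]-.032)<.006)&(np.hypot(C[...,0]-.57,C[...,1])<.075);h=cv2.cvtColor(p,cv2.COLOR_RGB2HSV)
    m=(m&(h[...,2]>105)).astype(np.uint8);k,l,s,c=cv2.connectedComponentsWithStats(m);j=1+s[1:,4].argmax();m=(l==j).astype(np.uint8);m=cv2.morphologyEx(m,cv2.MORPH_CLOSE,np.ones((7,7)))
    ct=cv2.findContours(m,cv2.RETR_EXTERNAL,cv2.CHAIN_APPROX_NONE)[0][0][:,0]
    W=np.array([onplane(K,E,u,.033)[:2] for u in ct])*1000
    r=cv2.minAreaRect(W.astype(np.float32));M=W.mean(0)
    ap=cv2.approxPolyDP(ct.reshape(-1,1,2),8,True)[:,0];A[i]=(K,E,ap);print(i,r,ap.tolist(),'z',np.median(C[m>0][:,2]))
    # recess rim: dark edge inside; warp top plane to metric grid 
    xs=np.arange(-45,46,.25)
    cx,cy=np.array(r[0])/1000
    gx,gy=np.meshgrid(cx+xs/1000,cy+xs/1000);P=np.stack([gx,gy,np.full_like(gx,.033)],-1)
    pc=(P-E[:3,3])@E[:3,:3];u=(pc[...,0]/pc[...,2]*K[0,0]+K[0,2]).astype(np.float32);v=(pc[...,1]/pc[...,2]*K[1,1]+K[1,2]).astype(np.float32)
    g=cv2.remap(cv2.cvtColor(p,cv2.COLOR_RGB2GRAY),u,v,cv2.INTER_CUBIC);cv2.imwrite(f'pics/rec{i}.png',cv2.resize(g,None,fx=1.6,fy=1.6))
    md,ctd=redw(p);zt=o['tcp_pos'][2]-.1773
    D=np.array([onplane(K,E,q,zt)[:2] for q in ctd[:,0]]);e=cv2.fitEllipse((D*1000).astype(np.float32));print('disc',e,'tcp',o['tcp_pos'],'off',np.array(e[0])/1000-o['tcp_pos'][:2])
a,b=A[6],A[7]
if len(a[2])==len(b[2])==4:
    f=lambda t:sorted(t[2].tolist(),key=lambda q:np.arctan2(*(np.array(q)-t[2].mean(0))))
    T=[tri([ray(a[0],a[1],x),ray(b[0],b[1],y)]) for x,y in zip(f(a),f(b))]
    for t in T: print(t)
    print(np.mean([t[0] for t in T],0))
E
python3 -c "
import cv2,numpy as np
cv2.imwrite('pics/rec.png',np.hstack([cv2.imread(f'pics/rec{i}.png')for i in(6,7)])[:, :])"
```

```text
6 ((569.6204223632812, 1.2225723266601562), (96.05828094482422, 95.75715637207031), 85.04537200927734) [[305, 87], [252, 141], [302, 193], [355, 142]] z 0.03299210268000613
disc ((628.5111694335938, 10.755528450012207), (57.15202713012695, 58.66568374633789), 55.02740478515625) tcp [0.62829811 0.01084102 0.44282914] off [ 2.13064071e-04 -8.54874491e-05]
7 ((569.7088012695312, 0.8354873657226562), (97.30313110351562, 96.2230224609375), 84.97059631347656) [[371, 99], [301, 165], [360, 227], [429, 167]] z 0.03300570633860905
disc ((651.35302734375, -47.69623947143555), (57.400150299072266, 58.76728057861328), 55.01552963256836) tcp [ 0.65132804 -0.0476509   0.36231803] off [ 2.49840214e-05 -4.53409999e-05]
(array([ 0.61205559, -0.05055481,  0.02761909]), [np.float64(0.0001559376319933203), np.float64(0.00015593763199354255)])
(array([0.62151448, 0.04480967, 0.03198554]), [np.float64(5.392431001050364e-05), np.float64(5.392431001044953e-05)])
(array([0.52687584, 0.05212599, 0.03440454]), [np.float64(0.0003009673328684865), np.float64(0.0003009673328685011)])
(array([ 0.5182265 , -0.04114369,  0.03221409]), [np.float64(0.00011437007329854646), np.float64(0.00011437007329849469)])
[0.5696681  0.00130929 0.03155582]
```

```bash
python3 -c "
import cv2
a=cv2.imread('pics/rec.png');print(a.shape);cv2.imwrite('pics/rec_s.png',cv2.resize(a,(800,int(a.shape[0]*800/a.shape[1]))))"
```

```text
(582, 1164, 3)
```

View pics/rec_s.png

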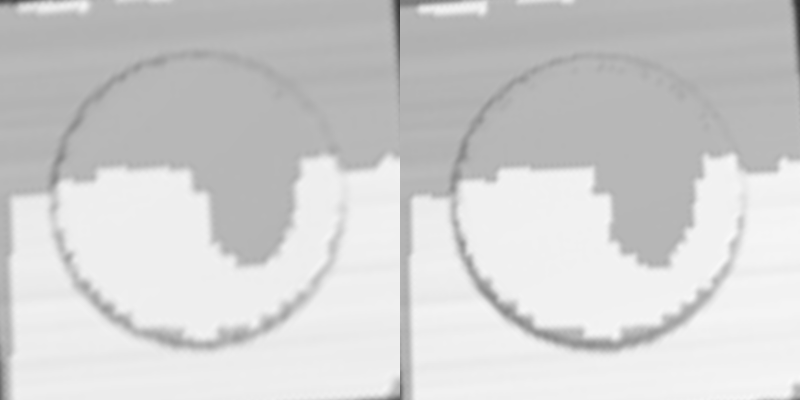

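Recess centre is at (0.5697, 0.0010). Both rim circles sit in the middle of the block, top height is 33 mm, and the held disc is within 0.3 mm of the tool axis. Placing it.

```bash
cat >> h.py <<'E'
def s():
    from cell import observe
    o=observe();print(round(o['t'],2),o['tcp_pos'].round(4),o['ft_force'].round(2),round(o['opening'],4));return o
E
python3 - <<'E'
from h import *
from cell import *
N=np.array([.5696,.0010,0])
line_to(N+[0,0,.34],feed=.3);line_to(N+[0,0,.235],feed=.2);o=s()
c=N-np.r_[o['tcp_pos'][:2]-N[:2],0]
line_to(N+[0,0,.222],feed=.05);s()
line_to(N+[0,0,.2170],feed=.03);pause(.15);o=s()
E
```

```text
13.06 [0.5706 0.0007 0.2356] [-0.92  0.    0.19] 0.6689
13.47 [0.5696 0.001  0.222 ] [ 0.8   0.21 -0.57] 0.67
13.93 [0.5696 0.001  0.217 ] [-0.16  0.41 -0.34] 0.6701
```

```bash
python3 - <<'E'
from h import *
from cell import *
N=np.array([.5696,.0010,0])
line_to(N+[0,0,.2163],feed=.03);pause(.1);s()
set_gripper(0.85);s();set_gripper(1.0);pause(.15)
line_to(N+[0,0,.26],feed=.12);s()
line_to(N-RG[:,0]*0+[0,0,.36],feed=.3);
line_to(N+RG[:,0]*.04-RG[:,2]*.03+[0,0,.36],feed=.3);pause(.1);o,p,d=snap(8)
K,E=KE('wrist',o);m,ct=redw(p);W=np.array([onplane(K,E,u,.038)[:2] for u in ct[:,0]])*1000;print(cv2.fitEllipse(W.astype(np.float32)))
Q=cloud(K,E,d)[(cv2.erode(m,np.ones((7,7)))>0)&(d>0)];print(np.percentile(Q[:,2],[5,25,50,75,95]),o['t'])
E
```

```text
14.28 [0.5696 0.001  0.2164] [ 0.06 -0.39  1.66] 0.6731
14.76 [0.5696 0.001  0.2163] [ 0.03 -0.59 -0.08] 0.8504
15.87 [0.5695 0.001  0.2602] [-0.03  0.65 -0.2 ] 1.0027
((569.3690795898438, 0.9874192476272583), (57.16007614135742, 57.82582092285156), 171.9893798828125)
[0.03748869 0.03815155 0.03860934 0.03910082 0.03978181] 16.7667
```

View pics/wrist8.png

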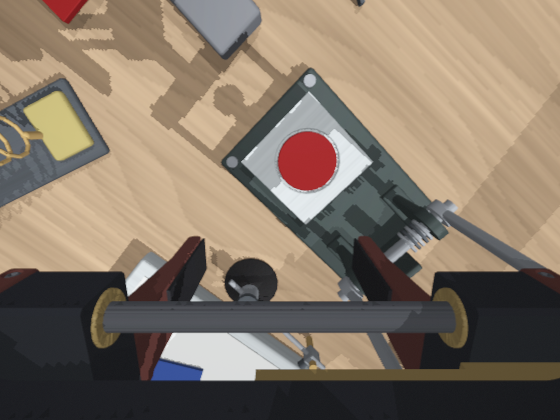

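The disc is seated: centre (0.5694, 0.0010), top at 38.6 mm, the same +0.6 mm depth bias as before, so 38 mm. Now I'll measure the handle from two wrist positions.

```bash
python3 - <<'E'
from h import *
from cell import *
import h
th=np.deg2rad(85.0);PX=np.array([np.cos(th),np.sin(th),0]);R=Rdown(PX)
N=np.array([.5696,.0010,0]);H=N+PX*.152
o=observe();line_to(o['tcp_pos']+[0,0,.22],feed=.4);
move_pose(H+[0,0,.58],R)
for i,off in [(9,[0,0,.58]),(10,[0.05,0.0,.54])]:
    line_to(H+off,feed=.3);pause(.1);o,p,d=snap(i);print(o['t'],o['tcp_pos'])
    K,E=KE('wrist',o);C=cloud(K,E,d);m=(C[...,2]>.24)&(C[...,2]<.32)&(np.linalg.norm(C[...,:2]-H[:2],axis=-1)<.1)&(d>0)
    hh=cv2.cvtColor(p,cv2.COLOR_RGB2HSV);mm=(m&(hh[...,2]<75)).astype(np.uint8)
    k,l,st,c=cv2.connectedComponentsWithStats(mm);j=1+st[1:,4].argmax();mm=(l==j)
    ct=cv2.findContours(mm.astype(np.uint8),cv2.RETR_EXTERNAL,cv2.CHAIN_APPROX_NONE)[0][0];r=cv2.minAreaRect(ct);print(r,C[mm].mean(0),np.percentile(C[mm][:,2],[5,50,95]))
    print('plane .290',onplane(K,E,r[0],.290),'expected',H)
E
```

```text
18.8333 [0.58297784 0.15195854 0.58000529]
((280.5, 204.5), (107.0, 23.0), 90.0) [0.57978804 0.15402577 0.29902061] [0.29435933 0.29973609 0.30178226]
plane .290 [0.58206129 0.15381576 0.29      ] expected [0.58284767 0.15242159 0.        ]
19.35 [0.63258034 0.152415   0.54072886]
((274.8184814453125, 153.92919921875), (138.16175842285156, 29.60257911682129), 89.06080627441406) [0.57938729 0.15419295 0.29902654] [0.2945612  0.29971692 0.30174193]
plane .290 [0.58040757 0.15416582 0.29      ] expected [0.58284767 0.15242159 0.        ]
```

View pics/wrist9.png

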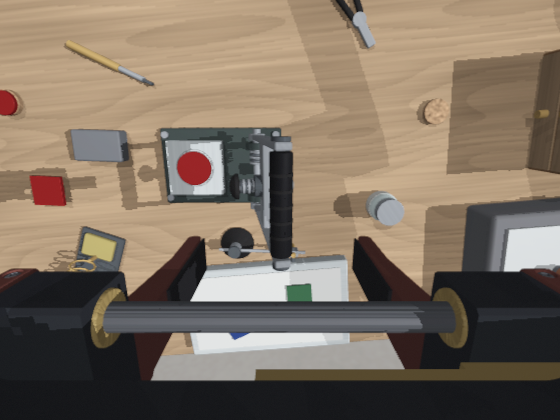

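View pics/wrist10.png

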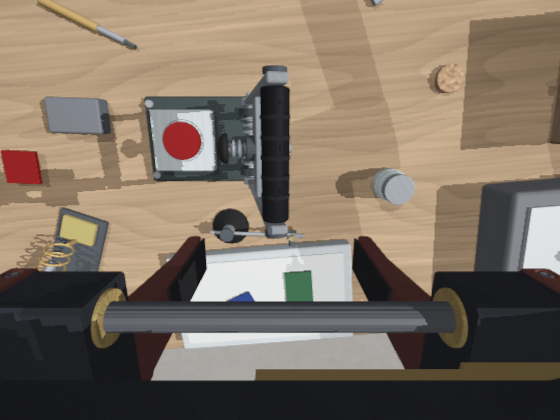

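Handle top is at 0.300 (less the 0.6 mm bias), so its centre is at z≈0.29. The y estimates are 0.1524 from the press frame and 0.154 as seen. I'll grip it gently and swing in short arc segments while watching the force.

```bash
cat >> h.py <<'E'
th2=np.deg2rad(85.0);PX2=np.array([np.cos(th2),np.sin(th2),0]);RH=Rdown(PX2);NN=np.array([.5696,.0010,0])
def hp(q):
    a=np.deg2rad(10)-q
    return NN+PX2*(.115+.215*np.sin(a))+[0,0,.078+.215*np.cos(a)]
E
python3 - <<'E'
from h import *
from cell import *
g=hp(0)-PX2*.001+[0,0,.163];print(g)
line_to(g+[0,0,.06],feed=.3);line_to(g,feed=.15);s()
set_gripper(0.0,effort=12);o=s();print(o['opening']*88)
E
```

```text
[0.58278966 0.15175849 0.45273367]
20.29 [0.5836 0.1518 0.4535] [ 0.22  0.12 -0.23] 0.9989
21.32 [0.5828 0.1519 0.4528] [-0.17  1.32  0.18] 0.2443
21.499778373379186
```

```bash
python3 - <<'E'
from h import *
from cell import *
set_gripper(0.0,effort=40);s()
for q in np.linspace(.145,1.60,11):
    line_to(hp(q)+[0,0,.163],feed=.14);o=s()
    if np.linalg.norm(o['ft_force'])>30: print('STOP',q);break
p,d=grab_frame('side');cv2.imwrite('pics/side3.png',cv2.resize(p[100:320,180:400],None,fx=2.7,fy=2.7)[:,:,::-1])
E
```

```text
21.53 [0.5828 0.1519 0.4528] [0.43 1.45 0.68] 0.2429
21.9 [0.5802 0.1214 0.4558] [ 1.43  1.16 -1.57] 0.2447
22.27 [0.5776 0.0908 0.4544] [ 2.13  1.96 -3.65] 0.24
22.65 [0.5749 0.0604 0.4485] [ 1.72  2.93 -5.06] 0.2389
23.02 [0.5724 0.0311 0.4383] [ 3.57  3.65 -4.91] 0.2372
23.4 [0.57   0.0034 0.4239] [ 4.1   3.89 -4.78] 0.242
23.77 [ 0.5678 -0.022   0.4055] [ 2.41  3.77 -3.02] 0.2423
24.15 [ 0.5659 -0.0444  0.3835] [ 2.81  4.24 -3.15] 0.2393
24.52 [ 0.5643 -0.0634  0.3586] [ 2.17  5.49 -1.81] 0.239
24.9 [ 0.563  -0.0785  0.3313] [ 1.94  5.74 -1.28] 0.244
25.27 [ 0.5621 -0.0895  0.3021] [2.45 5.71 0.62] 0.2423
25.65 [ 0.5615 -0.0962  0.2717] [ 1.54  5.68 -0.12] 0.2391
```

View pics/side3.png

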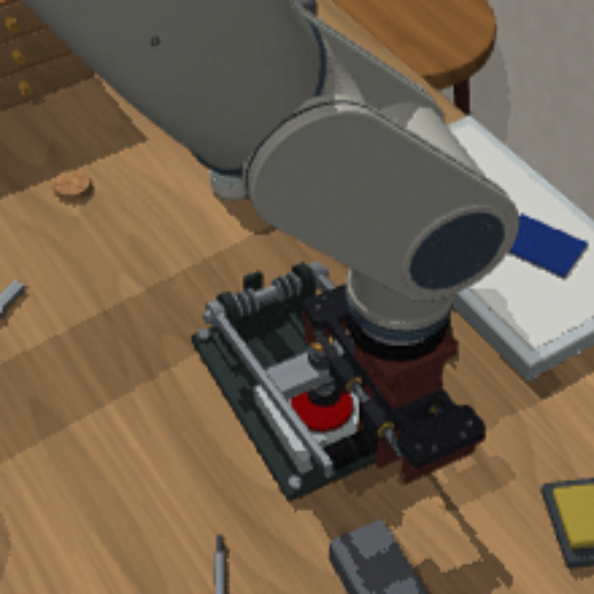

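Lever is nearly level, with the foot just over the seated disc. Pressing on in small steps.

```bash
python3 - <<'E'
from h import *
from cell import *
for q in [1.64,1.67,1.69,1.71,1.73,1.745]:
    line_to(hp(q)+[0,0,.163],feed=.05);pause(.25)
    F=np.mean([observe()['ft_force']],0);o=s()
    if np.linalg.norm(o['ft_force'])>30: print('STOP',q);break
pause(.3);s()
p,d=grab_frame('side');np.savez('pics/side4.npz',p=p,d=d);cv2.imwrite('pics/side4.png',cv2.resize(p[190:290,240:350],None,fx=7,fy=6,interpolation=cv2.INTER_CUBIC)[:,:,::-1])
o,p,d=snap(11)
E
```

```text
26.27 [ 0.5613 -0.0971  0.2638] [2.54 5.76 1.48] 0.2397
26.8 [ 0.5613 -0.0977  0.2574] [1.52 5.5  1.55] 0.2387
27.3 [ 0.5613 -0.098   0.2532] [0.69 6.45 3.57] 0.2429
27.8 [ 0.5613 -0.0982  0.2491] [0.6  6.83 4.72] 0.24
28.3 [ 0.5613 -0.0983  0.245 ] [-0.18  6.36  6.87] 0.2428
28.8 [ 0.5612 -0.0983  0.2419] [-0.5   6.11  7.12] 0.2411
29.1 [ 0.5613 -0.0983  0.2419] [0.26 5.06 7.59] 0.2428
```

View pics/side4.png

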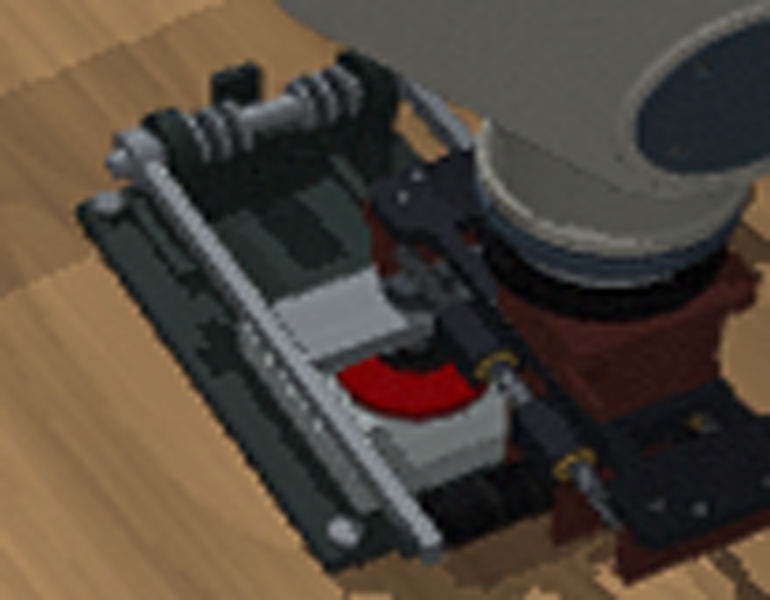

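View pics/wrist11.png

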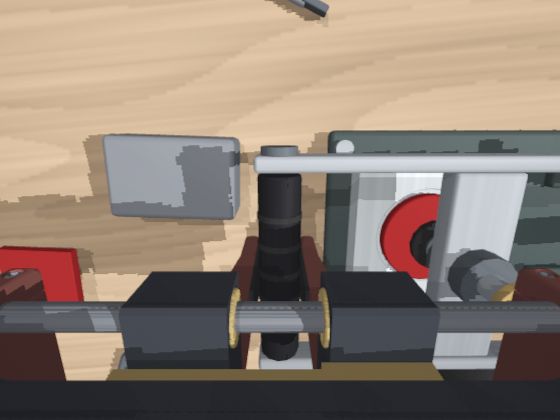

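```bash
python3 - <<'E'
from h import *
o=lo(11);p,d=load('wrist',11);K,E=KE('wrist',o);C=cloud(K,E,d)
for c in (275,320,370,420,470,520,550):
    P=C[158:167,c];print(c,np.median(P,axis=0).round(4), 'press x',round(float((np.median(P,axis=0)-NN)@PX2),4))
h=C[185:235,262:298];print('handle top z',np.percentile(h[...,2],[50,90,98]))
print('bar z crossbar',np.median(C[195:260,450:490],axis=(0,1)))
m,ct=redw(p);print('red z',np.median(C[200:260,392:408][...,2]))
E
```

```text
275 [ 0.5039 -0.0946  0.0878] press x -0.101
320 [ 0.5056 -0.0742  0.0875] press x -0.0805
370 [ 0.5079 -0.0514  0.0872] press x -0.0575
420 [ 0.5097 -0.0289  0.0879] press x -0.035
470 [ 0.5118 -0.0058  0.0871] press x -0.0118
520 [0.5137 0.0169 0.087 ] press x 0.0109
550 [0.5149 0.0304 0.0873] press x 0.0245
handle top z [0.08959024 0.09091502 0.09159489]
bar z crossbar [ 0.54392989 -0.00317067  0.08632942]
red z 0.03851500445425299
```

The bar reads level (about 0.5 mm over 125 mm) and the handle force is steady at about 7 N up. Handing in.

```bash
python3 - <<'E'
from h import *
from cell import *
s();job_done()
E
```

```text
29.2 [ 0.5613 -0.0983  0.2419] [-0.15  6.11  8.44] 0.242
the job is handed in; nothing more can be done
```

The larger red circle is seated in the press recess and released. The lever is held down level by its handle, and I handed the job in at 29.2 s.

**One mishap:** on the first crossing with the disc I flew too low, and the gripper caught the resting lever and swung it partly forward. The wrist sensor read about 2 N at the first check and about 7 N on the way back. I retraced the path so it eased back to rest, then crossed higher. The disc did not shift in the grip, and the picture showed the lever upright again before I placed the glass.

**Last checks:**
- **Disc:** after release its centre was within 0.3 mm of the recess centre, with its top at 38.5 mm. That includes a depth-reading bias of about 0.6 mm, so it agrees with the 38 mm expected for a seated disc.
- **Lever:** a side bar reads level to about 0.5 mm over 125 mm.
- **Force:** the handle pushed up with about 7 to 8.4 N, inside the 6 to 10 N expected.
- **Foot:** the rise in force from first contact was about 5.5 N, which puts it about 7 mm into its sleeve, well short of its stop. I inferred this from force and lever height, because the spindle is not directly visible.
- **Disagreement:** the handle's position at rest differed by about 1.5 mm between the camera and the press geometry. I gripped from the press geometry, and it closed normally on the handle (21.5 mm against 22 mm).

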